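Draw the extractor's sweep shutter half open and hold it

ROBOT

A 7-joint arm with a two-finger parallel gripper is mounted at the origin on the work surface. World frame = base frame: x ahead of the robot, y to its left, z up, the work surface at z = 0. Lengths are in m, angles in rad, forces in N, time in s.
With the tool pointing down it reaches from about 0.4 to 0.85 m from the base axis. Payload 10.4 kg.
Tool frame: the origin (TCP) lies on the centre line of the jaws, within the pads' length; the fingertips stand 11 mm ahead of it and the grasp point (between the pads) lies 8 mm behind it (tip_reach is the distance from the TCP to the fingertips, in m); z points along the fingers, y is the line along which they close (so a half turn about z gives the same grasp; the last joint's range is limited). The gripper opens to 85 mm and grips with 20 to 120 N. Pads are 22 mm wide; open, the fingers measure 114 mm over their backs; the gripper's body (76 mm by 85 mm) begins 54 mm behind the grasp point. The pads swing forward as they close: fully open they stand 13 mm farther back than shut.
Start: joints at [-1.201, 0.332, -0.065, 1.46, 0.022, 1.35, -0.088], TCP at [0.239, 0.577, 0.242] pointing down, gripper open.
Joint ranges: [-2.6, 2.6], [-0.5, 2.12], [-1.47, 1.34], [0.16, 2.42], [-1.27, 4.41], [0.06, 2.06], [-2.6, 2.6]. Speed limits (rad/s): [2.22, 2.22, 2.79, 2.79, 3.14, 3.14, 3.14].

INTERFACE

Orientations are given as a unit quaternion [x, y, z, w].
In Python, from workcell import get_obs, camera, hand_in, tip_reach gives the robot as it stands. The module is installed in compiled form; this text tells all that it offers.
- The arm moves only by the tool move_arm, never from a script. Its argument "plan" is a list of rows, each an object with "delta_pos": the shift along the tool's x, y, z in parts of the range, where 1.0 means 0.8 m, a list of three; "turn": the turn, a rotation vector about the tool's x, y, z in normalised numbers (1 is pi/2 rad), a list of three; "fingers": the closure, from 0 (fully open) to 1 (shut). A call has 1 to 12 rows; each row is the pose to reach, as a shift and turn from the pose commanded when the call began, along the tool's axes at that moment; what a row does not reach only later rows make up. A row lasts 1/8 s, in which the tool goes at most 62.5 mm and 10.7 degrees, less where a joint would pass 70% of its speed; a pose out of reach is approached as far as the arm can. A shift or turn number past 1, either way, is cut back to 1. A call with a gripper value outside its range is refused whole. The fingers move at their own pace and stop on an object; "force" is the grip in N (left out, the last holds). Time passes only in rows, so rows that repeat a pose let the fingers close. It gives the time, the measured TCP pose, the force, the opening and the grip force at its end, in the units of the state.
- get_obs(): the state, without advancing time (a new reading comes with each control period).
- camera(name): name is "scene" or "top" or "wrist"; returns a dict with "color" (400x640x3 uint8, red, green, blue), "range_z" (400x640 float32, m along the optical axis (not along the pixel's ray), 0 where there is no reading), "fx", "fy", "cx", "cy" (pixels), "R" (3x3) and "t" (3): a world point X has camera coordinates R X + t; the wrist camera has in their place "tool_from_camera" (4x4, takes a point from camera to tool coordinates, whose origin is the TCP and whose axes are the flange's). Camera axes: x right, y down, z forward; pixel columns grow to the right and rows downward; lengths in m; the calibration is good to about 2 mm. The wrist camera is an equidistant fisheye: a pixel r from the principal point sees the ray r / f radians off the axis. A picture is of the moment at which its call begins: read the wrist's pose just before it.
- hand_in(): hands the job in; it is judged then, once.
The state is a dict: "clock": time; "joint_pos": joint angles; "joint_velocities": joint speeds; "tau": joint torques, N m; "position": TCP position; "ee_rot": TCP orientation; "ft_force": force on the tool from outside, world axes, zero at the start; "torque": the same for the moment, N m; "grip_width": opening from 0.0 (shut) to 1.0 (fully open); "grasp_force": force on a finger pad.
Only numpy, scipy, OpenCV 4.12 (cv2) and the standard library are available. Lean on these libraries where they do the work, as an engineer would, in place of code of your own. Each camera call takes 0.05 s, during which the arm holds its last target. There are 200 camera calls.

TASK

Get the bench sweep ready for the carver's chips: slide the fader of the suction control up to the one long line on its scale and leave it there. Then draw the spring-loaded shutter of the sweep inlet open to half its travel, never pulling it wide open on the way, and finish while still holding it at half against its spring. Leave the mallet, the small carving and the wax tin where they stand.

Things in the scene. Friction and masses are not known exactly. Their poses are not given: they have to be found in the camera images.
- sweep_box: Sweep inlet of the chip extractor: a fixed grey steel box 280 (its x) x 200 (y) x 100 mm high, a pipe at its +x end. Origin: centre of the underside; z up. A flat shutter blade on its top slides towards the box's -x. Lines on the top plate beyond the ends of the shutter's crossbar show where the crossbar stands at shut, half (longer line) and fully open.
- inlet (a point): Centre of the round inlet, a hole 80 mm across in the box's top plate (100 mm above the bench, the box's x = +55 mm, y = 0). The 90 mm wide steel blade covers it when shut. Beside the blade lie two 6 mm high guide strips (y = +-53 mm) and two spring barrels 18 mm thick (y = +-68 mm, x = +8 to +128 mm, tops 122 mm above the bench).
- shutter: The sliding shutter, all that moves: steel blade, two pull rods, bare aluminium crossbar (12 x 150 x 12 mm, long along the box's y, top 119 mm above the bench) and D handle. Origin and axes: those of sweep_box when shut, shifted along with the shutter; the crossbar's middle is at x = -5 mm of this frame.
- pull_bar (a point): Centre of the D handle's grip bar, above the crossbar's middle, 148 mm above the bench. Bar: 14 mm (box's x) x 84 mm (y) x 14 mm; its two 12 mm posts stand 36 mm either side of the centre; 22 mm free below it down to the crossbar. It can be pinched from above, fingers before and behind the bar.
- shutter_slide (a joint): Shutter travel in m: 0 shut, 0.044 half (the blade's straight edge lies across the centre of the inlet), 0.088 fully open. Grows as the handle is drawn towards the box's -x. Springs pull it shut: 4 N when shut, rising by 136 N per m, so 10 N at half and 16 N fully open. It snaps shut if let go.
- pod: Remote suction control: a fixed low black case 150 (its x) x 90 (y) x 45 mm high, on the other side of the bench from the sweep inlet (either may be on the left). Origin: centre of the underside; z up. The fader's slot runs along x in the middle of its top; on the slot's -y side is a scale of eight lines 10 mm apart, one of them longer and thicker (at x = +15 mm).
- fader_top (a point): The middle of the top of the fader's cap, 73.5 mm above the bench. The cap is a black block 14 mm (along the slot, the case's x) x 24 mm (across) x 24 mm high, with a white index line over its middle; its underside is 4.5 mm above the case.
- fader (a joint): Fader position in m: 0 at the first line (the case's x = -35 mm), 0.070 at the last; it grows towards the case's +x. 0.050 is the long line. It slides with about 2 N of friction and stays where it is left.
- long_line (a point): The point of the fader's slot level with the long line, on the top face of the case (45.5 mm above the bench).
- mallet: Bystander: a wooden carver's mallet standing on its head, 86 mm across and 180 mm high. Origin: centre of its underside.
- carving: Bystander: a small dark wooden carving of a castle, base 100 mm across, 158 mm high. Origin: centre of its underside.
- wax_tin: Bystander: a flat round metal tin, 70 mm across, 28 mm high, on the bench beyond the suction control. Origin: centre of its underside.
There are look-alikes about, which are no part of the job. What is shaped like the pod but green or pink is not meant.

How it is judged:
On the way, in this order (a step that is already met when the one before it is completed fails the run):
1. the fader stands at the long line, with the shutter still shut (value of joint fader between 0.046 and 0.054 m and value of joint shutter_slide below 0.006 m), for 0.3 s.
2. the shutter is held at half travel by the gripper (value of joint shutter_slide between 0.037 and 0.051 m and contact force between the fingers and shutter above 4 N), for 0.5 s.
At the end, for the whole second after the job is handed in: The fingers still hold the shutter's handle or crossbar, with more than 4 N, and the shutter is at rest at half travel (44 mm, within 7 mm); the fader stands at the long line (within 4 mm); mallet, carving and wax tin are within 30 mm of where they were (all of step 2 and velocity of joint shutter_slide between -0.01 and 0.01 m/s and value of joint fader between 0.046 and 0.054 m and distance of each of mallet, carving, wax_tin from where it was at the start of the episode below 0.03 m); the arm keeps its last pose, push and grip.
It fails at once if the shutter is pulled wide open (past three quarters of its travel) (value of joint shutter_slide above 0.066 m).
It fails at once if the mallet, the carving or the wax tin is knocked over or pushed away (distance of any of mallet, carving, wax_tin from where it was at the start of the episode above 0.03 m or angle between any of mallet, carving's own z axis and vertical above 0.5 rad).
It also fails if it takes over 48 s, if anything falls off the work surface, if the arm or the gripper's body presses on something with over 40 N, if the wrist force passes 120 N, or if a joint passes its speed limit or range.

## Working session

There is one attempt and no reset: what is moved stays moved. The work goes in short steps, Python scripts to look and compute and a tool call to move; the robot and the scene stay as the last step left them, time stands still between calls to the robot, and variables do not carry over. Pictures are saved under pics/ and viewed, at most 10 in all, crops included, and the job is handed in when it is done.

Besides the shell and the picture viewer there is one more tool, called after "Request:" by a JSON object that holds its "api" and its "payload". move_arm: Moves the arm, as the interface text tells. Its arguments: {"type":"object","properties":{"plan":{"type":"array","items":{"type":"object","properties":{"delta_pos":{"type":"array","items":{"type":"number"}},"turn":{"type":"array","items":{"type":"number"}},"fingers":{"type":"number"}}}},"force":{"type":"number"}},"required":["plan"]}

```bash
mkdir -p pics
python3 - <<'E'
from workcell import *
import cv2,numpy as np
o=get_obs();print({k:np.round(v,3) for k,v in o.items()},tip_reach)
for n in("top","scene"):
    c=camera(n);cv2.imwrite(f"pics/{n}0.png",c["color"][:,:,::-1]);np.savez(f"{n}0.npz",**c);print(n,c["fx"],c["R"].round(3),c["t"].round(3))
E
```

```text
{'clock': np.float64(0.0), 'joint_pos': array([-1.201,  0.333, -0.065,  1.461,  0.022,  1.35 , -0.088]), 'joint_velocities': array([ 0.001, -0.   , -0.002,  0.002, -0.001,  0.002, -0.001]), 'tau': array([-0.0000e+00, -6.2544e+01,  4.9000e-02, -3.9161e+01,  1.6000e-02,
        1.0000e-02,  0.0000e+00]), 'position': array([0.239, 0.577, 0.242]), 'ee_rot': array([ 0.195,  0.981, -0.001, -0.   ]), 'ft_force': array([ 0.752,  0.169, -0.631]), 'torque': array([-0.036, -0.011, -0.007]), 'grasp_force': np.float64(0.0), 'grip_width': np.float64(1.001)} 0.011
top 429.16356285083504 [[ 0.005 -1.    -0.011]
 [-0.995 -0.004 -0.095]
 [ 0.095  0.012 -0.995]] [0.016 0.559 1.42 ]
scene 384.7331484592889 [[-0.588  0.809 -0.012]
 [ 0.609  0.432 -0.665]
 [-0.533 -0.398 -0.746]] [ 0.33  -0.283  1.474]
```

View pics/top0.png

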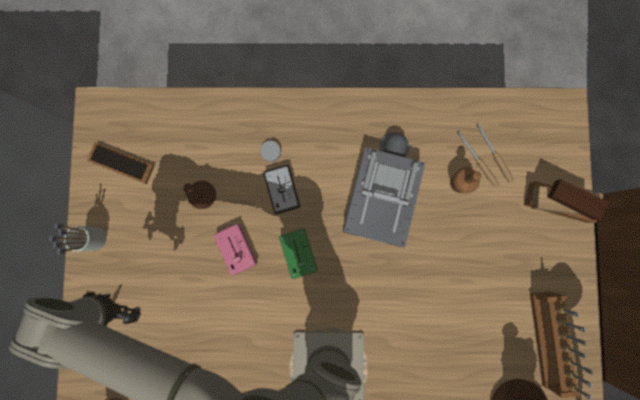

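View pics/scene0.png

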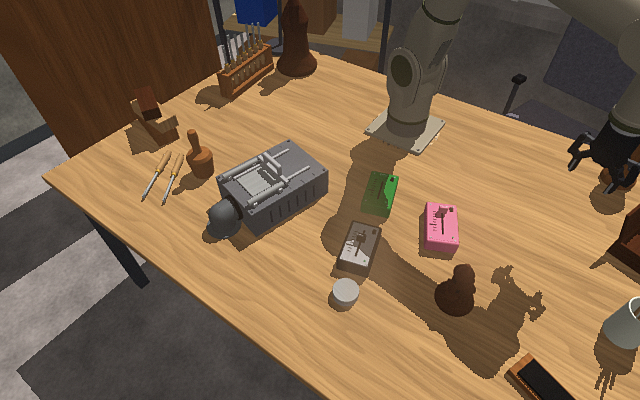

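The top view shows the black pod at (281,188), green and pink look-alikes at (298,252) and (235,250), the sweep box at (385,197), the wax tin at (270,150), the carving at (200,193) and the mallet at (465,180). Next I'll enlarge the pod and the box.

```bash
cat > h.py <<'E'
import numpy as np,cv2
def load(n): return dict(np.load(n))
def ray(c,u,v,z):  # world point at pixel on plane of height z
    d=c["R"].T@np.array([(u-c["cx"])/c["fx"],(v-c["cy"])/c["fy"],1]); o=-c["R"].T@c["t"]
    return o+d*(z-o[2])/d[2]
def pix(c,X):
    p=c["R"]@X+c["t"]; return np.array([c["fx"]*p[0]/p[2]+c["cx"],c["fy"]*p[1]/p[2]+c["cy"]])
E
python3 - <<'E'
from h import *
c=load("top0.npz");s=load("scene0.npz")
f=lambda im,x,y,w,h,k:cv2.resize(im[y:y+h,x:x+w,::-1],None,fx=k,fy=k,interpolation=cv2.INTER_CUBIC)
a=f(c["color"],255,155,50,70,8);b=f(c["color"],340,125,90,125,4.48)
cv2.imwrite("pics/cr1.png",np.hstack([a,b]))
a=f(s["color"],325,210,66,75,5.5);b=f(s["color"],200,130,135,115,3.2)
H=max(a.shape[0],b.shape[0]);p=lambda i:np.pad(i,((0,H-i.shape[0]),(0,0),(0,0)))
cv2.imwrite("pics/cr2.png",np.hstack([p(a),p(b)]));print(a.shape,b.shape)
E
```

```text
(412, 363, 3) (368, 432, 3)
```

View pics/cr1.png

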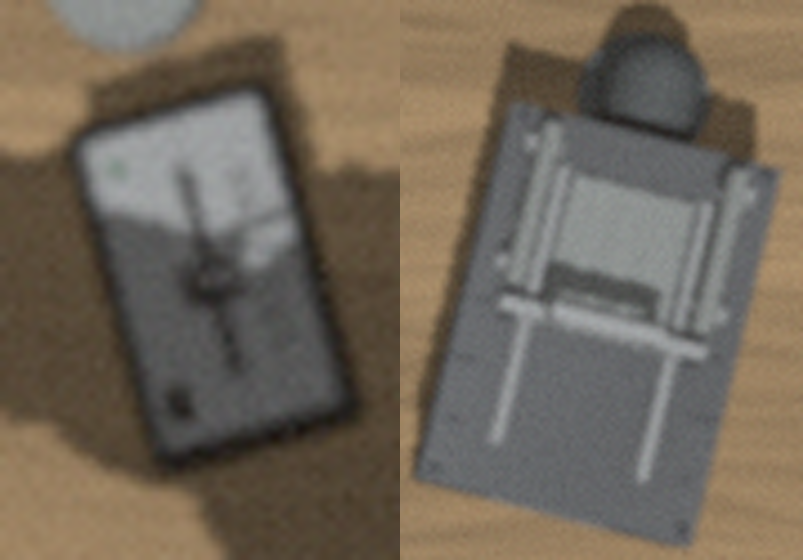

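View pics/cr2.png

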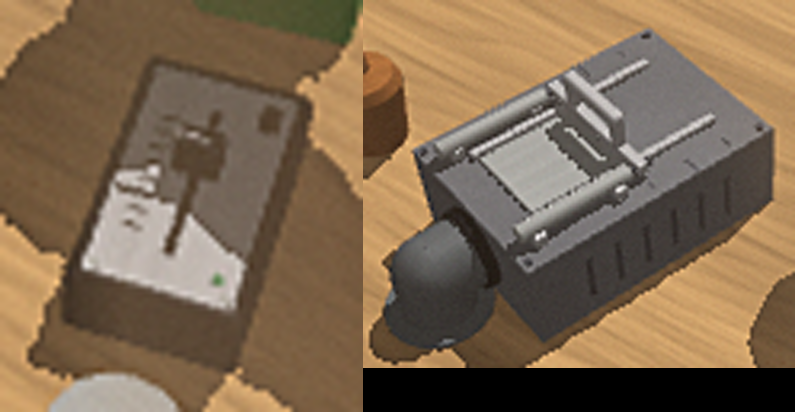

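```bash
cat > fit.py <<'E'
from h import *
from scipy.optimize import least_squares
c=load("top0.npz");s=load("scene0.npz")
P=lambda q:np.array(q,float)
def fit(L,tp,sp,name):
    def W(p,L): 
        C,S=np.cos(p[2]),np.sin(p[2]);return np.array([[p[0]+C*x-S*y,p[1]+S*x+C*y,z] for x,y,z in L])
    for nm,use in(("top",1),("scene",2),("both",3)):
        def r(p):
            w=W(p,L);o=[]
            if use&1:o.append(P([pix(c,q) for q in w])-tp)
            if use&2:o.append(P([pix(s,q) for q in w])-sp)
            return np.concatenate(o).ravel()
        R=least_squares(r,[.55,-.1,0.1]);print(name,nm,R.x.round(4),np.abs(R.fun).max().round(2))
    return R.x
K=lambda a,b,z:[(a,b,z),(a,-b,z),(-a,-b,z),(-a,b,z)]
fit(K(.075,.045,.045),P([(80,135),(262,88),(352,412),(165,462)])/8+[255,155],P([(240,312),(80,272),(150,60),(310,100)])/5.5+[325,210],"pod")
fit(K(.14,.1,.1),P([(112,103),(378,172),(290,545),(17,482)])/4.48+[340,125],P([(525-363,270),(52,150),(645-363,30),(774-363,128)])/3.2+[200,130],"box")
print("cap",ray(c,213/8+255,278/8+155,.0735),ray(s,198/5.5+325,148/5.5+210,.0735))
print("bar",ray(s,(594-363)/3.2+200,112/3.2+130,.155))
print("tin",ray(c,270,150,.028),"mallet",ray(c,465,180,.1),"carv",ray(c,200,193,.1))
E
python3 fit.py
```

```text
pod top [0.5891 0.1599 0.2722] 1.84
pod scene [0.5857 0.1619 0.303 ] 2.53
pod both [0.5873 0.1612 0.2905] 3.18
box top [ 0.558  -0.175  -0.2423] 1.07
box scene [ 0.5578 -0.1769 -0.2509] 1.22
box both [ 0.5581 -0.1758 -0.2463] 1.26
cap [0.58384582 0.15729727 0.0735    ] [0.58756342 0.16192784 0.0735    ]
bar [ 0.57142844 -0.15681037  0.155     ]
tin [0.72533007 0.20405476 0.028     ] mallet [ 0.61451701 -0.43268717  0.1       ] carv [0.56922179 0.41676196 0.1       ]
```

Careful with the scale: shifts go in shares of 0.8 m and turns go in shares of pi/2 rad. That gives: -0.481 m / 0.8 = -0.6013, -0.33 m / 0.8 = -0.4125, 0.9 rad / 1.5708 = 0.573.

Request:
{"api": "move_arm", "payload": {"plan": [{"delta_pos":[-0.0375,-0.0188,-0.0625],"turn":[0,0,0.0637],"fingers":0},{"delta_pos":[-0.1,-0.05,-0.075],"turn":[0,0,0.1273],"fingers":0},{"delta_pos":[-0.1625,-0.0875,-0.075],"turn":[0,0,0.191],"fingers":0},{"delta_pos":[-0.225,-0.1188,-0.075],"turn":[0,0,0.2546],"fingers":0},{"delta_pos":[-0.2875,-0.15,-0.075],"turn":[0,0,0.3183],"fingers":0},{"delta_pos":[-0.35,-0.1813,-0.075],"turn":[0,0,0.382],"fingers":0},{"delta_pos":[-0.4125,-0.2125,-0.075],"turn":[0,0,0.4456],"fingers":0},{"delta_pos":[-0.475,-0.25,-0.075],"turn":[0,0,0.5093],"fingers":0},{"delta_pos":[-0.5375,-0.2813,-0.075],"turn":[0,0,0.5602],"fingers":0},{"delta_pos":[-0.6013,-0.3138,-0.075],"turn":[0,0,0.573],"fingers":0},{"delta_pos":[-0.6013,-0.3138,-0.075],"turn":[0,0,0.573],"fingers":0},{"delta_pos":[-0.6013,-0.3138,-0.075],"turn":[0,0,0.573],"fingers":0}]}}

```text
clock: 1.6
position: [0.5872, 0.1619, 0.3018]
ee_rot: [0.602, 0.798, -0.0, -0.0]
ft_force: [0.7, -0.0, 0.2]
grip_width: 1.0
grasp_force: 0.0
```

Run:
```python
from workcell import *
import cv2,numpy as np
o=get_obs();print({k:np.round(v,3) for k,v in o.items()})
c=camera("wrist");np.savez("w1.npz",pos=o["position"],rot=o["ee_rot"],**c);cv2.imwrite("pics/w1.png",c["color"][:,:,::-1]);print(c["tool_from_camera"].round(3),c["fx"],c["cx"],c["cy"])
```

```text
{'clock': np.float64(1.6), 'joint_pos': array([-0.637,  0.278,  0.37 ,  1.43 , -0.101,  1.453,  0.01 ]), 'joint_velocities': array([-0.023, -0.01 , -0.02 ,  0.006,  0.001,  0.002, -0.   ]), 'tau': array([ 2.2840e+00, -5.5705e+01,  6.3220e+00, -3.9783e+01,  2.3200e-01,
       -1.4000e-02,  5.2000e-02]), 'position': array([0.587, 0.162, 0.302]), 'ee_rot': array([ 0.602,  0.798, -0.   , -0.   ]), 'ft_force': array([ 0.676, -0.022,  0.194]), 'torque': array([ 0.051,  0.007, -0.05 ]), 'grasp_force': np.float64(0.0), 'grip_width': np.float64(1.0)}
[[-0.001 -0.96  -0.279  0.071]
 [ 1.    -0.001  0.001  0.001]
 [-0.001 -0.279  0.96  -0.132]
 [ 0.     0.     0.     1.   ]] 309.70691628693146 317.75710846205453 200.70359921400166
```

View pics/w1.png

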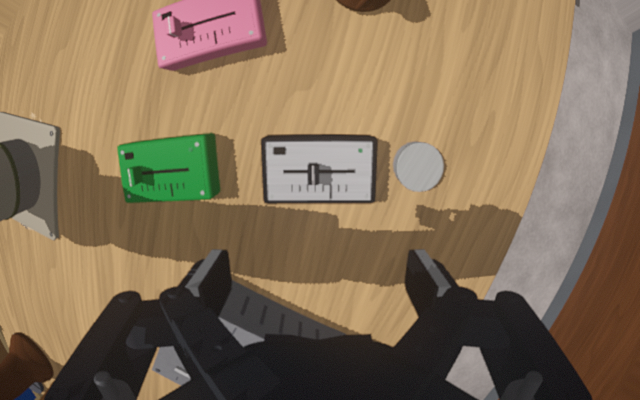

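The pod sits at (319,169) with its edges square to the image. The cap is near (314,174) and the long line near (330,190). I'll enlarge this to measure it.

```bash
cat >> h.py <<'E'
from scipy.spatial.transform import Rotation as Ro
def wray(c,u,v,z):
    x,y=(u-c["cx"])/c["fx"],(v-c["cy"])/c["fy"]; th=np.hypot(x,y)
    d=np.array([x/th*np.sin(th),y/th*np.sin(th),np.cos(th)]); T=c["tool_from_camera"]; R=Ro.from_quat(c["rot"]).as_matrix()
    o=R@T[:3,3]+c["pos"]; d=R@T[:3,:3]@d
    return o+d*(z-o[2])/d[2]
E
python3 - <<'E'
from h import *
c=load("w1.npz");cv2.imwrite("pics/w1c.png",cv2.resize(c["color"][125:215,255:385,::-1],None,fx=6,fy=6,interpolation=cv2.INTER_CUBIC))
E
```

```text
(no output)
```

View pics/w1c.png

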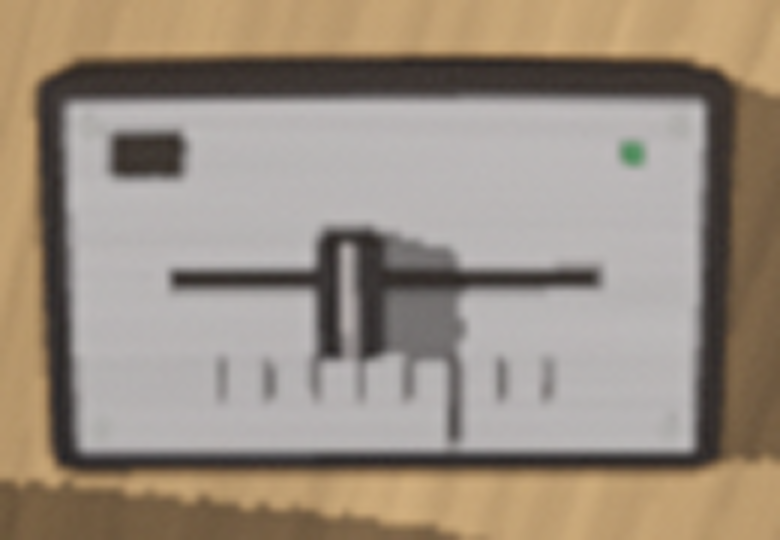

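Run:
```python
from h import *
c=load("w1.npz");q=lambda u,v,z:wray(c,255+u/6,125+v/6,z)
R=Ro.from_quat(c["rot"]).as_matrix();y=R[:,1];x=R[:,0]
a,b=q(172,278,.0455),q(600,278,.0455)
print("slot ends",a,b,"yaw",np.arctan2(*(b-a)[1::-1]),"tooly yaw",np.arctan2(y[1],y[0]))
def t(p):return np.round((R.T@(p-c["pos"]))*1000,1)
for n,p in dict(a=a,b=b,l1=q(222,380,.0455),ll=q(454,380,.0455),l8=q(547,380,.0455),captop=q(349,290,.0735),capN=q(349,232,.0735),capS=q(349,350,.0735),cE=q(380,290,.0735),cW=q(319,290,.0735),TL=q(42,95,.045),TR=q(732,95,.045),BL=q(65,465,.045),BR=q(715,465,.045)).items():print(n,p.round(4),t(p))
```

```text
slot ends [0.54699034 0.14733453 0.0455    ] [0.63486145 0.17239326 0.0455    ] yaw 0.27780186996035916 tooly yaw 0.27830245834388845
a [0.547  0.1473 0.0455] [ -3.1 -42.4 256.3]
b [0.6349 0.1724 0.0455] [ -3.1  49.  256.2]
l1 [0.563  0.1285 0.0455] [-25.5 -32.1 256.3]
ll [0.6112 0.1422 0.0455] [-25.6  17.9 256.3]
l8 [0.6305 0.1478 0.0455] [-25.6  38.  256.2]
captop [0.583  0.1604 0.0735] [ -0.3  -4.2 228.3]
capN [0.5798 0.1716 0.0735] [ 11.3  -4.2 228.3]
capS [0.5863 0.1487 0.0735] [-12.5  -4.3 228.3]
cE [0.5889 0.1621 0.0735] [ -0.3   1.9 228.3]
cW [0.5773 0.1588 0.0735] [ -0.3 -10.2 228.3]
TL [0.5102 0.1781 0.045 ] [ 36.6 -69.4 256.9]
TR [0.6504 0.2181 0.045 ] [ 36.6  76.4 256.7]
BL [0.5343 0.1003 0.045 ] [-44.8 -67.5 256.8]
BR [0.6723 0.1396 0.045 ] [-44.9  76.  256.7]
```

To row units: 0.237 m / 0.8 = 0.2963, 0.05 m / 0.8 = 0.0625.

Request:
{"api": "move_arm", "payload": {"plan": [{"delta_pos":[-0.0025,-0.005,0.0625],"fingers":0.3},{"delta_pos":[-0.0025,-0.005,0.125],"fingers":0.3},{"delta_pos":[-0.0025,-0.005,0.1875],"fingers":0.3},{"delta_pos":[-0.0025,-0.005,0.225],"fingers":0.3},{"delta_pos":[-0.0025,-0.005,0.2625],"fingers":0.3},{"delta_pos":[-0.0025,-0.005,0.2875],"fingers":0.3},{"delta_pos":[-0.0025,-0.005,0.2963],"fingers":0.3},{"delta_pos":[-0.0025,-0.005,0.2963],"fingers":0.3},{"delta_pos":[-0.0025,-0.005,0.2963],"fingers":1},{"delta_pos":[-0.0025,-0.005,0.2963],"fingers":1},{"delta_pos":[-0.0025,-0.005,0.2963],"fingers":1},{"delta_pos":[-0.0025,-0.005,0.2963],"fingers":1}], "force": 25}}

```text
validation failed for argument at $.pl...
```

To row units: 0.237 m / 0.8 = 0.2963, 0.23 m / 0.8 = 0.2875.

Request:
{"api": "move_arm", "payload": {"plan": [{"delta_pos":[-0.0025,-0.005,0.0625],"turn":[0,0,0],"fingers":0.3},{"delta_pos":[-0.0025,-0.005,0.125],"turn":[0,0,0],"fingers":0.3},{"delta_pos":[-0.0025,-0.005,0.1875],"turn":[0,0,0],"fingers":0.3},{"delta_pos":[-0.0025,-0.005,0.225],"turn":[0,0,0],"fingers":0.3},{"delta_pos":[-0.0025,-0.005,0.2625],"turn":[0,0,0],"fingers":0.3},{"delta_pos":[-0.0025,-0.005,0.2875],"turn":[0,0,0],"fingers":0.3},{"delta_pos":[-0.0025,-0.005,0.2963],"turn":[0,0,0],"fingers":0.3},{"delta_pos":[-0.0025,-0.005,0.2963],"turn":[0,0,0],"fingers":0.3},{"delta_pos":[-0.0025,-0.005,0.2963],"turn":[0,0,0],"fingers":1},{"delta_pos":[-0.0025,-0.005,0.2963],"turn":[0,0,0],"fingers":1},{"delta_pos":[-0.0025,-0.005,0.2963],"turn":[0,0,0],"fingers":1},{"delta_pos":[-0.0025,-0.005,0.2963],"turn":[0,0,0],"fingers":1}], "force": 25}}

```text
clock: 3.15
position: [0.5845, 0.1585, 0.066]
ee_rot: [0.602, 0.798, 0.0, 0.0]
ft_force: [-1.2, -0.7, 5.8]
grip_width: 0.157
grasp_force: 29.0
```

To row units: 0.021 m / 0.8 = 0.0263, 0.014 m / 0.8 = 0.0175.

Request:
{"api": "move_arm", "payload": {"plan": [{"delta_pos":[0,0.0088,0],"turn":[0,0,0],"fingers":1},{"delta_pos":[0,0.0175,0],"turn":[0,0,0],"fingers":1},{"delta_pos":[0,0.0263,0],"turn":[0,0,0],"fingers":1},{"delta_pos":[0,0.0263,0],"turn":[0,0,0],"fingers":1},{"delta_pos":[0,0.0263,0],"turn":[0,0,0],"fingers":1},{"delta_pos":[0,0.0263,0],"turn":[0,0,0],"fingers":1}]}}

```text
clock: 3.9
position: [0.6051, 0.1645, 0.066]
ee_rot: [0.602, 0.798, 0.001, 0.001]
ft_force: [2.5, 0.5, 5.6]
grip_width: 0.157
grasp_force: 28.9
```

To row units: -0.235 m / 0.8 = -0.2938, -0.22 m / 0.8 = -0.275.

Request:
{"api": "move_arm", "payload": {"plan": [{"delta_pos":[0,0,0],"turn":[0,0,0],"fingers":0.5},{"delta_pos":[0,0,0],"turn":[0,0,0],"fingers":0.5},{"delta_pos":[0,0,0],"turn":[0,0,0],"fingers":0.5},{"delta_pos":[0,0,-0.0625],"turn":[0,0,0],"fingers":0.3},{"delta_pos":[0,0,-0.125],"turn":[0,0,0],"fingers":0.3},{"delta_pos":[0,0,-0.2],"turn":[0,0,0],"fingers":0.3},{"delta_pos":[0,0,-0.275],"turn":[0,0,0],"fingers":0},{"delta_pos":[0,0,-0.2938],"turn":[0,0,0],"fingers":0},{"delta_pos":[0,0,-0.2938],"turn":[0,0,0],"fingers":0},{"delta_pos":[0,0,-0.2938],"turn":[0,0,0],"fingers":0}]}}

```text
clock: 5.15
position: [0.6037, 0.1641, 0.298]
ee_rot: [0.602, 0.798, -0.001, -0.001]
ft_force: [-0.8, 0.4, -0.8]
grip_width: 1.004
grasp_force: 0.0
```

Run:
```python
from workcell import *
import cv2,numpy as np
o=get_obs();print(o["position"],o["ee_rot"])
c=camera("wrist");np.savez("w2.npz",pos=o["position"],rot=o["ee_rot"],**c);cv2.imwrite("pics/w2c.png",cv2.resize(c["color"][125:215,235:365,::-1],None,fx=6,fy=6,interpolation=cv2.INTER_CUBIC))
```

```text
[0.6036821  0.16412632 0.29801831] [ 0.60224058  0.798313   -0.00135068 -0.00090057]
```

View pics/w2c.png

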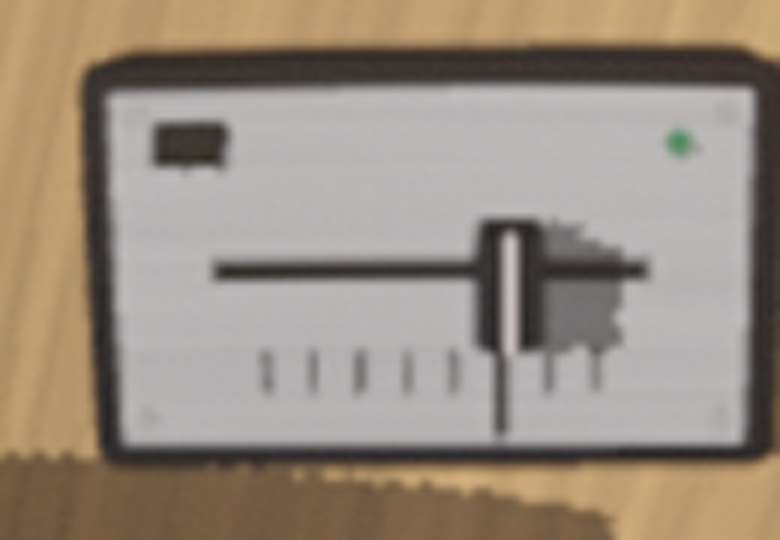

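To row units: -0.311 m / 0.8 = -0.3888, -0.142 m / 0.8 = -0.1775, 0.523 rad / 1.5708 = 0.333.

Request:
{"api": "move_arm", "payload": {"plan": [{"delta_pos":[-0.0625,-0.025,-0.0375],"turn":[0,0,0.0509],"fingers":0},{"delta_pos":[-0.125,-0.0563,-0.0625],"turn":[0,0,0.1146],"fingers":0},{"delta_pos":[-0.1875,-0.0875,-0.075],"turn":[0,0,0.1783],"fingers":0},{"delta_pos":[-0.25,-0.1188,-0.075],"turn":[0,0,0.2419],"fingers":0},{"delta_pos":[-0.3125,-0.15,-0.075],"turn":[0,0,0.3056],"fingers":0},{"delta_pos":[-0.3625,-0.1688,-0.075],"turn":[0,0,0.333],"fingers":0},{"delta_pos":[-0.3888,-0.1775,-0.075],"turn":[0,0,0.333],"fingers":0},{"delta_pos":[-0.3888,-0.1775,-0.075],"turn":[0,0,0.333],"fingers":0},{"delta_pos":[-0.3888,-0.1775,-0.075],"turn":[0,0,0.333],"fingers":0}]}}

```text
clock: 6.32
position: [0.5534, -0.1726, 0.3593]
ee_rot: [0.788, 0.616, -0.0, -0.001]
ft_force: [0.4, 0.8, 0.6]
grip_width: 0.997
grasp_force: 0.0
```

Run:
```python
from workcell import *
from h import *
c=load("w2.npz");q=lambda u,v,z:wray(c,235+u/6,125+v/6,z);R=Ro.from_quat(c["rot"]).as_matrix()
for n,p in dict(l1=q(266,380,.0455),ll=q(501,380,.0455),l8=q(596,380,.0455),cap=q(510,280,.0735),cW=q(479,280,.0735),cE=q(543,280,.0735)).items():print(n,(p[:2]@[np.cos(.278),np.sin(.278)]).round(4))
o=get_obs();print(o["position"],o["ee_rot"])
c=camera("wrist");np.savez("w3.npz",pos=o["position"],rot=o["ee_rot"],**c);cv2.imwrite("pics/w3.png",cv2.resize(c["color"][60:260,180:440,::-1],None,fx=3,fy=3,interpolation=cv2.INTER_CUBIC))
```

```text
l1 0.5765
ll 0.6269
l8 0.6472
cap 0.6287
cW 0.6226
cE 0.6351
[ 0.55337269 -0.17255283  0.3593418 ] [ 7.87801758e-01  6.15928378e-01 -3.80123084e-04 -6.92110798e-04]
```

View pics/w3.png

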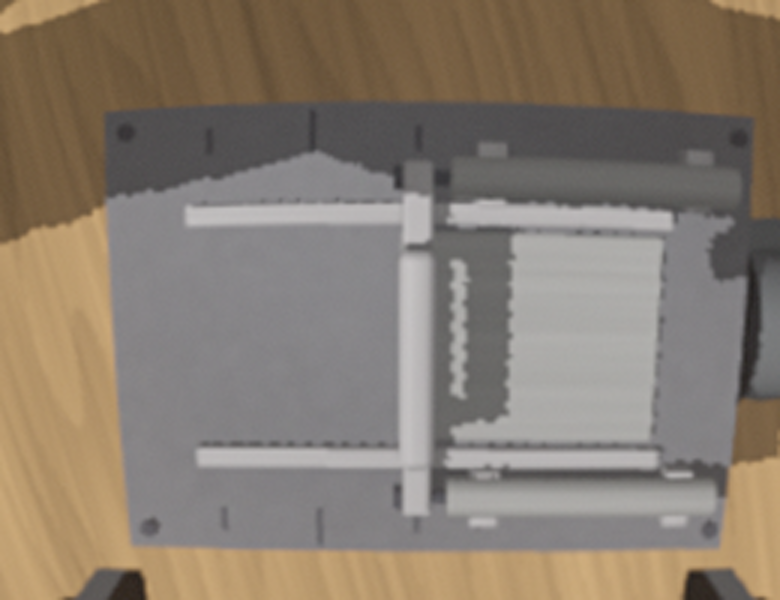

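Run:
```python
from h import *
c=load("w3.npz");q=lambda u,v,z:wray(c,180+u/3,60+v/3,z);R=Ro.from_quat(c["rot"]).as_matrix()
for n,p in dict(bar=q(416,357,.155),barT=q(417,252,.155),barB=q(416,463,.155),sT=q(418,137,.1),sB=q(416,524,.1),hT=q(312,130,.1),hB=q(320,526,.1),oT=q(209,141,.1),oB=q(224,518,.1)).items():print(n,p.round(4),(R.T@(p-c["pos"])*1000).round(1))
```

```text
bar [ 0.5548 -0.1743  0.155 ] [ -1.4   2.2 204.3]
barT [ 0.5646 -0.1365  0.155 ] [ 37.7   2.5 204.3]
barB [ 0.5449 -0.2144  0.155 ] [-42.8   2.2 204.3]
sT [ 0.5756 -0.0948  0.1   ] [ 80.8   3.2 259.4]
sB [ 0.5334 -0.261   0.1   ] [-90.7   2.4 259.3]
hT [ 0.5336 -0.0808  0.1   ] [ 84.3 -40.9 259.4]
hB [ 0.4906 -0.2515  0.1   ] [-91.9 -41.5 259.4]
oT [ 0.4902 -0.0732  0.1   ] [ 81.1 -84.9 259.5]
oB [ 0.4482 -0.2374  0.1   ] [-88.4 -86.1 259.5]
```

To row units: 0.219 m / 0.8 = 0.2738, 0.21 m / 0.8 = 0.2625.

Request:
{"api": "move_arm", "payload": {"plan": [{"delta_pos":[-0.0025,0.0025,0.0625],"turn":[0,0,0],"fingers":0.2},{"delta_pos":[-0.0025,0.0025,0.125],"turn":[0,0,0],"fingers":0.2},{"delta_pos":[-0.0025,0.0025,0.1875],"turn":[0,0,0],"fingers":0.2},{"delta_pos":[-0.0025,0.0025,0.2375],"turn":[0,0,0],"fingers":0.2},{"delta_pos":[-0.0025,0.0025,0.2625],"turn":[0,0,0],"fingers":0.2},{"delta_pos":[-0.0025,0.0025,0.2738],"turn":[0,0,0],"fingers":0.2},{"delta_pos":[-0.0025,0.0025,0.2738],"turn":[0,0,0],"fingers":0.2},{"delta_pos":[-0.0025,0.0025,0.2738],"turn":[0,0,0],"fingers":1},{"delta_pos":[-0.0025,0.0025,0.2738],"turn":[0,0,0],"fingers":1},{"delta_pos":[-0.0025,0.0025,0.2738],"turn":[0,0,0],"fingers":1},{"delta_pos":[-0.0025,0.0025,0.2738],"turn":[0,0,0],"fingers":1},{"delta_pos":[-0.0025,0.0025,0.2738],"turn":[0,0,0],"fingers":1}], "force": 60}}

```text
clock: 7.88
position: [0.5534, -0.1759, 0.1419]
ee_rot: [0.788, 0.615, -0.0, -0.001]
ft_force: [-9.6, 4.6, 10.7]
grip_width: 0.149
grasp_force: 59.8
```

To row units: -0.045 m / 0.8 = -0.0563, -0.041 m / 0.8 = -0.0513.

Request:
{"api": "move_arm", "payload": {"plan": [{"delta_pos":[0,-0.0075,0],"turn":[0,0,0],"fingers":1},{"delta_pos":[0,-0.015,0],"turn":[0,0,0],"fingers":1},{"delta_pos":[0,-0.0225,0],"turn":[0,0,0],"fingers":1},{"delta_pos":[0,-0.03,0],"turn":[0,0,0],"fingers":1},{"delta_pos":[0,-0.0375,0],"turn":[0,0,0],"fingers":1},{"delta_pos":[0,-0.045,0],"turn":[0,0,0],"fingers":1},{"delta_pos":[0,-0.0513,0],"turn":[0,0,0],"fingers":1},{"delta_pos":[0,-0.0563,0],"turn":[0,0,0],"fingers":1},{"delta_pos":[0,-0.0563,0],"turn":[0,0,0],"fingers":1},{"delta_pos":[0,-0.0563,0],"turn":[0,0,0],"fingers":1},{"delta_pos":[0,-0.0563,0],"turn":[0,0,0],"fingers":1},{"delta_pos":[0,-0.0563,0],"turn":[0,0,0],"fingers":1}]}}

```text
clock: 9.38
position: [0.5127, -0.1656, 0.142]
ee_rot: [0.788, 0.615, 0.001, 0.002]
ft_force: [10.0, -2.4, -2.3]
grip_width: 0.151
grasp_force: 59.0
```

Run:
```python
from workcell import *
from h import *
o=get_obs();print(o["position"],o["ee_rot"],o["ft_force"],(o["position"][:2]-[.5534,-.1759])@[.970,-.243])
np.savez("top1.npz",**camera("top"))
c=camera("wrist");np.savez("w4.npz",pos=o["position"],rot=o["ee_rot"],**c);cv2.imwrite("pics/w4.png",cv2.resize(c["color"],None,fx=1.25,fy=1.25)[:,:,::-1])
```

```text
[ 0.5126713  -0.16557487  0.14199226] [0.78814985 0.61547943 0.00139835 0.00171224] [10.01177158 -2.35356327 -2.33767225] -0.042015849581313554
```

View pics/w4.png

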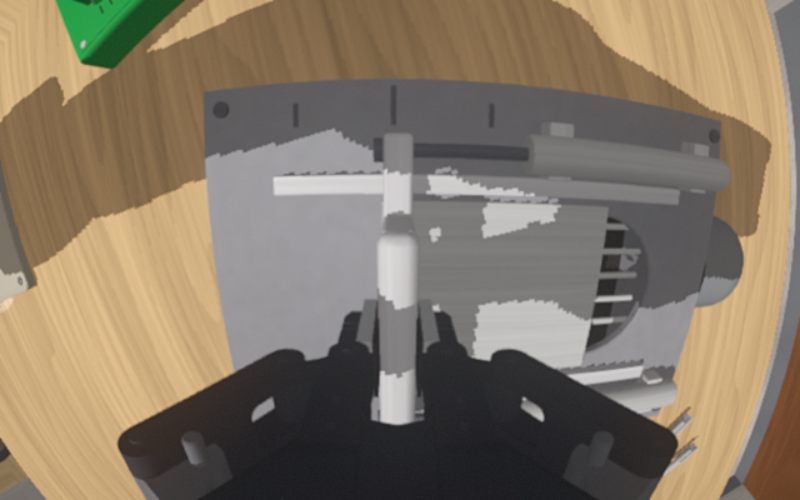

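The crossbar end at (398,140) stands about 2 mm short of the half line at (393,105), and the spring force is about 10 N. I'll pull 2 mm more and let it settle.

Request:
{"api": "move_arm", "payload": {"plan": [{"delta_pos":[0,-0.0025,0],"turn":[0,0,0],"fingers":1},{"delta_pos":[0,-0.0025,0],"turn":[0,0,0],"fingers":1},{"delta_pos":[0,-0.0025,0],"turn":[0,0,0],"fingers":1},{"delta_pos":[0,-0.0025,0],"turn":[0,0,0],"fingers":1},{"delta_pos":[0,-0.0025,0],"turn":[0,0,0],"fingers":1},{"delta_pos":[0,-0.0025,0],"turn":[0,0,0],"fingers":1},{"delta_pos":[0,-0.0025,0],"turn":[0,0,0],"fingers":1},{"delta_pos":[0,-0.0025,0],"turn":[0,0,0],"fingers":1}]}}

```text
clock: 10.48
position: [0.5108, -0.1651, 0.142]
ee_rot: [0.788, 0.615, 0.001, 0.002]
ft_force: [9.4, -2.6, -1.7]
grip_width: 0.146
grasp_force: 58.9
```

Run:
```python
from workcell import *
import numpy as np
o=get_obs();print((o["position"][:2]-[.5534,-.1759])@[.970,-.243],o["ft_force"],o["grasp_force"],np.abs(o["joint_velocities"]).max())
print(hand_in())
```

```text
-0.043974838943253915 [ 9.37284043 -2.6025602  -1.7174779 ] 58.89275014400482 0.0007680946637080532
the job is handed in; nothing more can be done
None
```

The job is handed in with no verdict returned: the fader is at the long line (up to about 2 mm past it by camera, 4 mm allowed), the gripper still holds the shutter at about 44 mm (half) with 59 N, and the arm never went near the mallet, carving or tin.

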